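# Open the sprung lid of the four-place cuvette holder

## Robot

A 7-joint arm with a two-finger parallel gripper is mounted at the origin on a cart in front of the work surface, level with it; the furniture and walls round the work are solid. World frame = base frame: x ahead of the robot, y to its left, z up, the work surface at z = 0. Lengths are in m, angles in rad, forces in N, time in s.
With the tool pointing down it reaches from about 0.35 to 0.9 m from the base axis. Payload 8.1 kg.
Tool frame: the origin (TCP) lies at the centre of the arm's flange, where the gripper is bolted on; the fingertips stand 178 mm ahead of it and the grasp point (between the pads) lies 159 mm ahead of it; z points along the fingers, y is the direction in which the jaws open and shut (so a half turn about z gives the same grasp; the last joint's range is limited). The gripper opens to 92 mm and grips with 3 to 60 N. Pads are 19 mm wide; open, the fingers measure 130 mm over their backs; the gripper's body (75 mm by 190 mm) begins 47 mm behind the grasp point.
Start: joints at [1.19, 0.434, 0.025, 1.573, -0.012, 1.134, -0.075], TCP at [0.171, -0.601, 0.405] pointing down, gripper open.
Joint ranges: [-2.62, 2.62], [-0.44, 2.09], [-1.27, 1.32], [0.08, 2.57], [-1.32, 4.46], [0.12, 2], [-2.74, 2.74]. Speed limits (rad/s): [2.22, 2.22, 3.01, 3.01, 3.14, 3.14, 3.14].

## Interface

Orientations are given as a rotation vector (axis times angle).
In Python, from cell import arm gives the robot as it stands. The module is installed in compiled form; this text tells all that it offers.
- The arm moves only by the tool move_arm, never from a script. Its argument "steps" is a list of rows, each a list of 4 numbers: the shift along the tool's x, y, z in mm, then the turn about the tool's z in rad. In form: [[x, y, z, twist], ...]. A call has 1 to 20 rows; each row is the pose to reach, as a shift and turn from the pose commanded when the call began, along the tool's axes at that moment; what a row does not reach only later rows make up. A row lasts 1/8 s, in which the tool goes at most 62.5 mm and 10.7 degrees, less where a joint would pass 70% of its speed; a pose out of reach is approached as far as the arm can. A call with a gripper value outside its range is refused whole. "grip" is the finger opening in mm, from 0 to 91.8, set as the call begins (left out, the last holds). The fingers move at their own pace and stop on an object; "grip_force" is the grip in N (left out, the last holds). Time passes only in rows, so rows that repeat a pose let the fingers close. It gives the time, the measured TCP pose, the force and the opening at its end, in the units of the state.
- arm.observe(): the state, without advancing time (a new reading comes with each control period).
- arm.get_image(name): name is "scene" or "top" or "wrist"; returns the picture (384x512x3 uint8, red, green, blue); there is no depth.
- arm.camera_info(name): a dict with "mtx" (3x3 intrinsics, pixels), "pose" (4x4, takes a point from camera to world coordinates); the wrist camera has in their place "T_tool_cam" (4x4, takes a point from camera to tool coordinates, whose origin is the TCP and whose axes are the flange's). Camera axes: x right, y down, z forward; pixel columns grow to the right and rows downward; lengths in m; the calibration is good to about 2 mm. A picture is of the moment at which its call begins: read the wrist's pose just before it. camera_info takes no time and is no camera call.
- arm.sign_off(): hands the job in, once; it reports no verdict.
The state is a dict: "clock": time; "joints": joint angles; "dq": joint speeds; "joint_efforts": joint torques, N m; "position": TCP position; "ee_rot": TCP orientation; "force": force on the tool from outside, world axes, zero at the start; "ft_torque": the same for the moment, N m; "width": opening from 0.0 (shut) to 1.0 (fully open).
Only numpy, scipy, OpenCV 4.12 (cv2) and the standard library are available. Lean on these libraries where they do the work, as an engineer would, in place of code of your own. Each camera call takes 0.05 s, during which the arm holds its last target.

## Task

Two cuvette holders with sprung lids stand on the desk. Open the wider one without gripping anything: with the fingertips press its release tab down so that the lid springs up, let the tab come back, then gently push the lid on over until it leans back fully open, and take the hand away. Leave the narrower holder shut, the cuvette in its well and everything else on the desk where it is.

Things in the scene. Friction and masses are not known exactly. Their poses are not given: they have to be found in the camera images.
- wide_holder: the cuvette holder to open: white plastic block, 160 mm deep (its x axis), 110 mm wide (y), 66 mm high over the shut lid, screwed to the desk. Origin on its underside; it reaches from x = -100 mm (front, release tab) to x = +60 mm (back, lid hinge). +z up. A 12 mm thick foot plate lies under all of it; the block with the wells (x = -48 to +58 mm) is 50 mm high. The left and right places of the two holders may be swapped, and each is turned a little
- wide_tab_pad (a point): pressing point on the wide holder's release tab: middle of the front part of its top face, 38.5 mm above the desk. The tab is a black plate sticking out at the middle of the front, 24 mm wide, 36 mm long, free from above; this point lies 90 mm in front of (x = -90.5 mm) and 0 mm beside the holder's origin
- wide_tab (a joint): the tab's rocker angle, rad: 0 at rest, 0.32 fully down. Pivot axis along the holder's y at x = -56.5 mm, z = 30 mm, 34 mm behind the pressing point; the pressing point sinks about 5 mm until the latch lets go (0.15 rad) and 10.5 mm to the stop. Sprung: about 1.5 N at first, 3 N fully down; it comes back when let go. Behind the tab a hook, 20 mm wide, rises from the pivot to 64 mm above the desk and reaches over the lid's catch; pressing the tab tips it forward off the catch
- wide_lid (a joint): the wide holder's lid angle, rad: 0 shut, grows as the front edge rises; a spring lifts the released lid to about 0.95 and carries it there; from 0.95 to 1.57 (upright) it falls back if let go; beyond that it leans back to its stop at 1.85 (fully open) and stays. It needs less than 1 N at the front edge and does not latch again
- wide_lid_hinge (a point): middle of the wide lid's hinge axis, which runs along the holder's y: at x = +45 mm, z = 52 mm in the holder's frame (does not move with the lid)
- wide_lid_front (a point): middle of the lower front edge of the wide lid, 90 mm from the hinge axis; it moves with the lid (shut: 45 mm in front of the holder's origin, 52 mm up; sprung up: 125 mm up; fully open: 139 mm up and 25 mm behind the hinge). The lid is a hollow grey cover 108 mm wide with a 4 mm top and 12 mm skirts; a 9 mm catch stands out at the middle of its front
- narrow_holder: the other holder, to be left shut: same make, same depth, height and mechanism, but only 64 mm wide, with one well. Origin as for the wide one
- narrow_lid (a joint): lid angle of the narrow holder, rad, 0 shut
- cuvette: clear square cuvette, 11.5 x 11.5 x 43 mm, standing loose in one of the wide holder's four wells under the lid, its top 7 mm above the block; origin at the centre of its underside
- timer: white bench timer with three keys, 68 x 64 x 19 mm, loose, origin under its centre
- ethanol_bottle: white bottle with a red cap, 52 mm across, 124 mm high, loose, upright, origin under its centre
- orange_cap_tube: conical tube with an orange cap, 22 x 117 x 22 mm, lying loose, origin under its centre, length along its y axis
- loose_pen: white and blue pen, 140 mm long, 13 mm thick, lying loose, origin under its centre, length along its y axis

How it is judged:
On the way:
1. the wide holder's lid has sprung up and its tab has come back (value of joint wide_lid between 0.6 and 1.3 rad and value of joint wide_tab below 0.08 rad), for 0.2 s.
At the end, for the whole second after the job is handed in: the wide holder's lid leans back on its stop (beyond 1.7 rad of 1.85) and is at rest, its tab is up, the narrow holder is shut and the cuvette still stands in its well (within 8 mm) (value of joint wide_lid above 1.7 rad and velocity of joint wide_lid between -0.1 and 0.1 rad/s and value of joint each of wide_tab, narrow_lid below 0.08 rad and z of cuvette in the frame of wide_holder below 0.022 m and distance of cuvette from where it was at the start of the episode below 0.008 m); the robot touches nothing.
It fails at once if the narrow holder was opened (value of joint narrow_lid above 0.1 rad).
It fails at once if the cuvette was lifted or moved (distance of cuvette from where it was at the start of the episode above 0.01 m).
It fails at once if the wide holder was pinched, struck or forced (over 40 N) (contact force between any of the fingers, the arm and wide_holder above 40 N).
It fails at once if a bystander (timer, ethanol bottle, orange-capped tube or pen) was moved or lifted by more than 20 mm (distance of any of timer, ethanol_bottle, orange_cap_tube, loose_pen from where it was at the start of the episode above 0.02 m).
It also fails if it takes over 45 s, if anything falls off the work surface, if the arm or the gripper's body presses on something with over 40 N, if the wrist force passes 120 N, or if a joint passes its speed limit or range.

## Working session

There is one attempt and no reset: what is moved stays moved. The work goes in short steps, Python scripts to look and compute and a tool call to move; the robot and the scene stay as the last step left them, time stands still between calls to the robot, and variables do not carry over. Pictures are saved under pics/ and viewed, and the job is handed in when it is done.

Besides the shell and the picture viewer there is one more tool, called as name([rows], argument=value, ...), one row to a line, values as JSON. move_arm: Moves the arm, as the interface text tells. Its arguments: {"type":"object","properties":{"steps":{"type":"array"},"grip":{"type":"number"},"grip_force":{"type":"number"}},"required":["steps"]}

```bash
mkdir -p pics; python3 - <<'E'
from cell import arm
import cv2,numpy as np
s=arm.observe();print(s)
for n in("scene","top","wrist"):
    im=arm.get_image(n);cv2.imwrite(f"pics/{n}0.png",im[:,:,::-1]);print(n,arm.camera_info(n))
E
```

```text
{'clock': 0.0, 'joints': array([ 1.1904134 ,  0.43520618,  0.02492723,  1.57409639, -0.01159319,
        1.13397307, -0.07508583]), 'dq': array([ 8.96993052e-04, -9.08176720e-04,  3.68014205e-04, -1.28163063e-03,
       -7.48870934e-05, -9.33122428e-04, -1.78737416e-03]), 'joint_efforts': array([-9.65665640e-05, -6.67846799e+01,  9.84764881e-01, -3.14459825e+01,
       -6.04724418e-02,  4.31815325e-02,  1.76308531e-04]), 'position': array([ 0.17131738, -0.60082165,  0.40395493]), 'ee_rot': array([-3.10985538e+00, -4.34713560e-01,  5.30300626e-04]), 'force': array([ 0.40110987, -0.00425782, -0.20608526]), 'ft_torque': array([-0.01405495,  0.00040315,  0.03509241]), 'width': 1.0014215331613998}
scene {'mtx': array([[468.72338364,   0.        , 253.8080166 ],
       [  0.        , 468.72338364, 185.96049938],
       [  0.        ,   0.        ,   1.        ]]), 'pose': array([[-0.45322075, -0.44716699,  0.77112427, -0.44120613],
       [-0.89128443,  0.21350028, -0.40003711,  0.67333518],
       [ 0.01424814, -0.86859617, -0.49531573,  0.70860083],
       [ 0.        ,  0.        ,  0. 
[... 366 characters left out ...]
1],
       [ 1.02839709e-02, -1.14930593e-01, -9.93320290e-01,
         1.63094526e+00],
       [ 0.00000000e+00,  0.00000000e+00,  0.00000000e+00,
         1.00000000e+00]])}
wrist {'mtx': array([[278.78308548,   0.        , 252.29402213],
       [  0.        , 278.78308548, 190.92689964],
       [  0.        ,   0.        ,   1.        ]]), 'T_tool_cam': array([[ 6.57188452e-04, -9.67964702e-01, -2.51085451e-01,
         6.96749219e-02],
       [ 9.99999742e-01,  5.63120324e-04,  4.46492163e-04,
         1.04337035e-04],
       [-2.90797333e-04, -2.51085680e-01,  9.67964822e-01,
         1.92332145e-02],
       [ 0.00000000e+00,  0.00000000e+00,  0.00000000e+00,
         1.00000000e+00]])}
```

View pics/scene0.png

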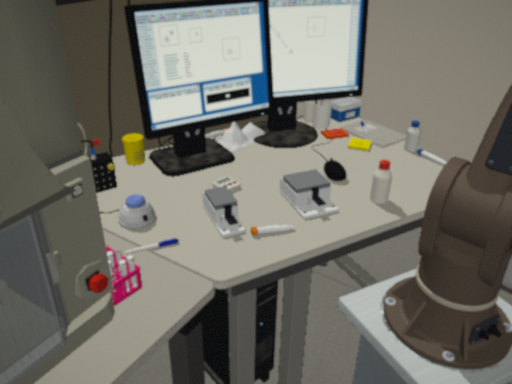

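View pics/top0.png

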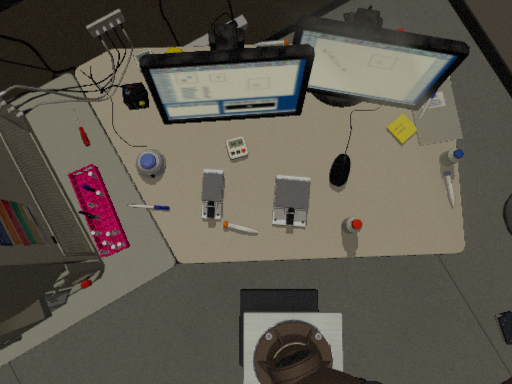

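The wide holder is the right one, at about (291,202) in the top image, with its tab toward the robot. The narrow one is at (212,195).

```bash
python3 - <<'E'
import cv2
im=cv2.imread("pics/top0.png")[165:240,255:355]
cv2.imwrite("pics/topc.png",cv2.resize(im,None,fx=8,fy=8,interpolation=cv2.INTER_CUBIC))
im=cv2.imread("pics/scene0.png")[160:225,270:350]
cv2.imwrite("pics/scenec.png",cv2.resize(im,None,fx=9,fy=9,interpolation=cv2.INTER_CUBIC))
E
```

```text
(no output)
```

View pics/topc.png

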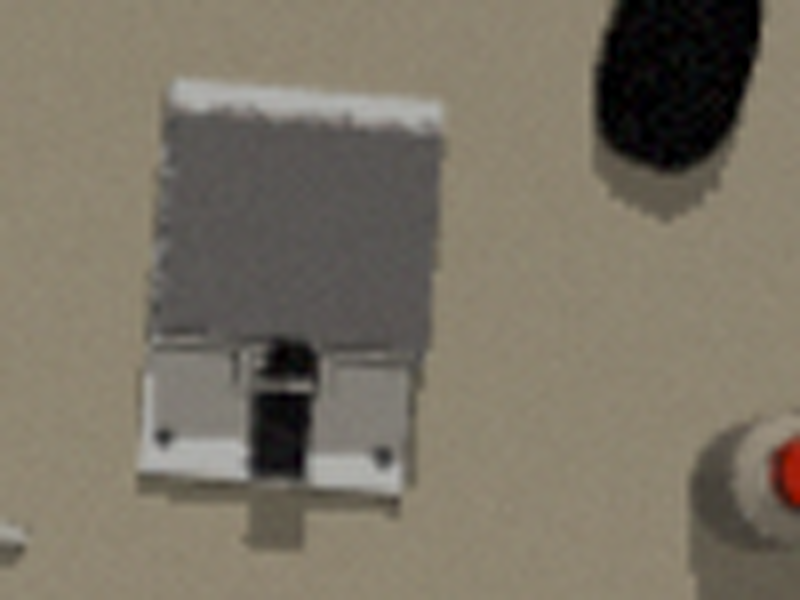

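View pics/scenec.png

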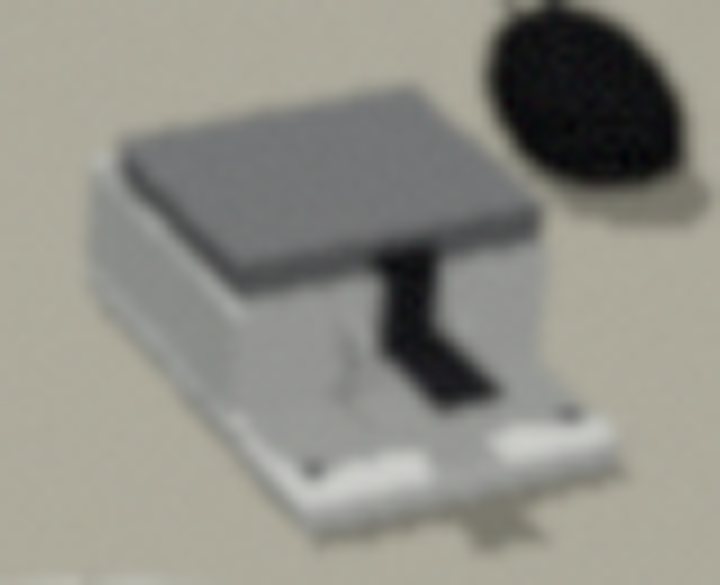

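```bash
cat > h.py <<'E'
import numpy as np
from cell import arm
def proj(n,P):
    c=arm.camera_info(n);T=np.linalg.inv(c["pose"]);q=(T[:3,:3]@np.atleast_2d(P).T+T[:3,3:]);q=c["mtx"]@q
    return (q[:2]/q[2]).T
def unproj(n,uv,z):
    c=arm.camera_info(n);T=c["pose"];d=T[:3,:3]@np.linalg.inv(c["mtx"])@np.array([uv[0],uv[1],1.]);t=(z-T[2,3])/d[2];return T[:3,3]+t*d
def H(x,y,th,P):
    P=np.atleast_2d(P);c,s=np.cos(th),np.sin(th)
    return np.c_[x+c*P[:,0]-s*P[:,1],y+s*P[:,0]+c*P[:,1],P[:,2]]
E
python3 - <<'E'
from h import *
from scipy.optimize import least_squares
tc=lambda a,b:(255+(a+.5)/8-.5,165+(b+.5)/8-.5)
sc=lambda a,b:(270+(a+.5)/9-.5,160+(b+.5)/9-.5)
top=[((-100,55,12),tc(138,472)),((-100,-55,12),tc(401,492)),((-45,54,66),tc(150,335)),((-45,-54,66),tc(424,358)),((-102.5,12,38.5),tc(252,476)),((-102.5,-12,38.5),tc(303,478))]
scn=[((-100,55,12),sc(318,515)),((-100,-55,12),sc(615,440)),((-45,54,66),sc(240,272)),((-45,-54,66),sc(540,212))]
f=lambda p,S:np.concatenate([(proj(n,H(*p,np.array([a for a,_ in L])/1000))-np.array([b for _,b in L])).ravel() for n,L in S])
for S in ([("top",top)],[("scene",scn)],[("top",top),("scene",scn)]):
    r=least_squares(f,[.5,.05,0],args=(S,));print(r.x,np.round(r.fun,1))
p=r.x
for q in [(-90.5,0,38.5),(45,0,52),(-45,0,52)]: print(q,H(*p,np.array(q)/1000))
for n,uv,z in [("top",(354,226),.124),("top",(240,229),.02),("top",(340,170),.03),("top",(212,195),.066),("top",(310,60),.3),("top",(345,95),.05)]:print(uv,unproj(n,uv,z))
E
```

```text
[ 0.52919756  0.00737855 -0.06988546] [-0.3  0.1  0.3 -0.   0.5 -0.9  0.2 -1.3 -0.9  0.9  0.2  1.2]
[ 0.53176961  0.00513618 -0.04042046] [-0.5  0.2  0.9 -0.2 -0.3  0.4 -0.  -0.6]
[ 0.52937962  0.00675995 -0.06074353] [ 0.1  0.2  0.8 -0.2  0.8 -0.8  0.5 -1.5 -0.4  0.9  0.7  1.1 -1.4  0.7
  0.5  0.7 -0.8  0.8 -0.1  0.2]
(-90.5, 0, 38.5) [[0.43904653 0.01225386 0.0385    ]]
(45, 0, 52) [[0.57429662 0.00402817 0.052     ]]
(-45, 0, 52) [[0.48446261 0.00949173 0.052     ]]
(354, 226) [ 0.42105062 -0.17632927  0.124     ]
(240, 229) [0.41551755 0.17186771 0.02      ]
(340, 170) [ 0.60826883 -0.15526865  0.03      ]
(212, 195) [0.52144795 0.26056394 0.066     ]
(310, 60) [ 0.87641043 -0.02548266  0.3       ]
(345, 95) [ 0.85503581 -0.1729901   0.05      ]
```

```bash
cat >> h.py <<'E'
from scipy.spatial.transform import Rotation as R
def st():
    s=arm.observe();return s,np.array(s["position"]),R.from_rotvec(s["ee_rot"]).as_matrix()
def togo(P,th):
    s,p,M=st();d=M.T@(np.array(P)-p)*1000
    a=np.arctan2(M[1,0],M[0,0]);return np.round(d,1),round(a-th,4)
E
python3 -c "
from h import *
print(togo([.439,.012,.36],-.06));print(st()[2].round(4))"
```

```text
(array([ 425.5, -516. ,   44.7]), np.float64(0.3377))
[[ 9.617e-01  2.741e-01 -4.000e-04]
 [ 2.741e-01 -9.617e-01  1.100e-03]
 [-1.000e-04 -1.200e-03 -1.000e+00]]
```

move_arm([
  [15, -18, 0, 0],
  [45, -55, 0, 0.03],
  [80, -97, 5, 0.07],
  [115, -140, 10, 0.1],
  [150, -182, 15, 0.13],
  [185, -225, 20, 0.16],
  [220, -267, 25, 0.19],
  [255, -310, 30, 0.22],
  [290, -352, 35, 0.25],
  [325, -394, 40, 0.28],
  [360, -436, 44, 0.31],
  [390, -473, 45, 0.338],
  [412, -500, 45, 0.338],
  [422, -512, 45, 0.338],
  [425, -516, 45, 0.338],
  [425, -516, 45, 0.338],
], grip=0, grip_force=5)

```text
clock: 2.15
position: [0.4384, 0.0113, 0.3596]
ee_rot: [3.14, -0.095, -0.001]
force: [-0.7, -0.0, 0.5]
width: 0.004
```

```bash
python3 - <<'E'
from h import *
import cv2
s,p,M=st();print(s["clock"],p,M.round(3),s["width"],s["force"],togo([.439,.012,.36],-.06))
im=arm.get_image("wrist");cv2.imwrite("pics/w1.png",cv2.resize(im[:,:,::-1],None,fx=1.5,fy=1.5,interpolation=cv2.INTER_CUBIC))
E
```

```text
2.15 [0.43843882 0.011344   0.35958408] [[ 0.998 -0.06  -0.   ]
 [-0.06  -0.998 -0.   ]
 [-0.     0.    -1.   ]] 0.004348226780679864 [-0.72195796 -0.01097123  0.54786014] (array([ 0.5, -0.7, -0.4]), np.float64(-0.0004))
```

View pics/w1.png

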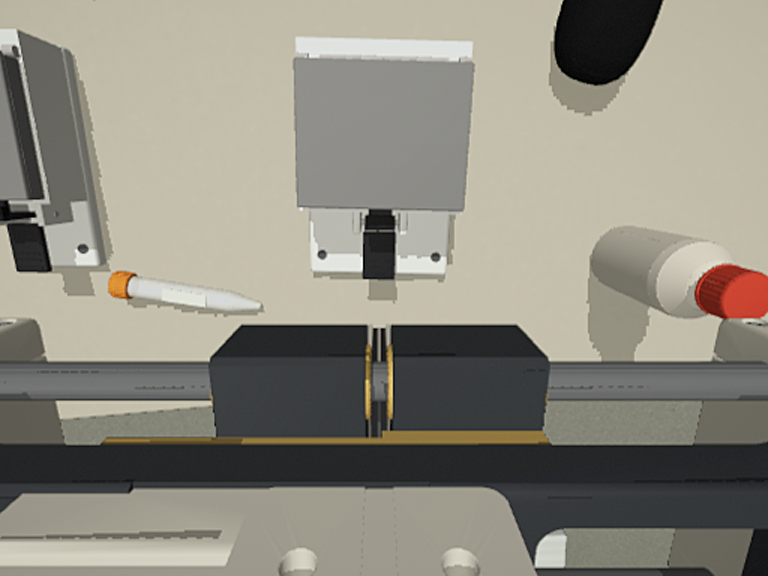

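```bash
python3 - <<'E'
import cv2
im=cv2.imread("pics/w1.png")
cv2.imwrite("pics/w1c.png",cv2.resize(im[190:300,280:480],None,fx=4,fy=4,interpolation=cv2.INTER_CUBIC))
E
```

```text
(no output)
```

View pics/w1c.png

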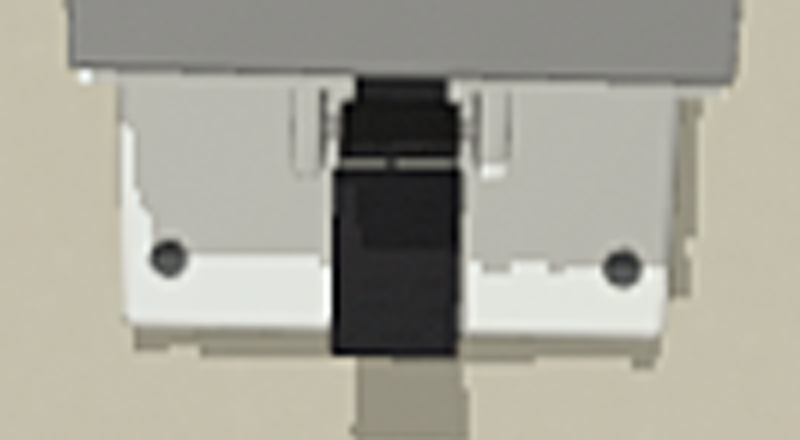

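```bash
python3 - <<'E'
from h import *
from scipy.optimize import least_squares
c=arm.camera_info("wrist");s,p,M=st();T=np.eye(4);T[:3,:3]=M;T[:3,3]=p;T=np.linalg.inv(T@c["T_tool_cam"])
def pw(P):
    q=c["mtx"]@(T[:3,:3]@P.T+T[:3,3:]);return (q[:2]/q[2]).T
k=lambda a,b:(((280+(a+.5)/4))/1.5-.5,((190+(b+.5)/4))/1.5-.5)
L=[((-100,55,12),k(126,322)),((-100,-55,12),k(662,334)),((-45,54,66),k(68,68)),((-45,-54,66),k(738,84)),((-102.5,12,38.5),k(333,355)),((-102.5,-12,38.5),k(458,355))]
r=least_squares(lambda x:(pw(H(*x,np.array([a for a,_ in L])/1000))-np.array([b for _,b in L])).ravel(),[.529,.006,-.06])
print(r.x,r.fun.round(1))
for q in [(-90.5,0,38.5),(45,0,52)]: print(q,H(*r.x,np.array(q)/1000))
E
```

```text
[ 0.53518557  0.00337555 -0.08411292] [-0.8 -0.4  1.1 -0.3  0.  -1.8 -0.1 -1.8 -0.4  2.2  0.2  2.7]
(-90.5, 0, 38.5) [[0.44500553 0.01097879 0.0385    ]]
(45, 0, 52) [[ 5.80026481e-01 -4.05071775e-04  5.20000000e-02]]
```

```bash
python3 - <<'E'
from h import *
from scipy.optimize import least_squares
c=arm.camera_info("wrist");s,p,M=st();T=np.eye(4);T[:3,:3]=M;T[:3,3]=p;T=np.linalg.inv(T@c["T_tool_cam"])
def pw(P):
    q=c["mtx"]@(T[:3,:3]@P.T+T[:3,3:]);return (q[:2]/q[2]).T
k=lambda a,b:(((280+(a+.5)/4))/1.5-.5,((190+(b+.5)/4))/1.5-.5)
L=[((-100,55,12),k(126,322)),((-100,-55,12),k(662,334)),((-45,54,66),k(68,68)),((-45,-54,66),k(738,84)),((0,12,38.5),k(333,355)),((0,-12,38.5),k(458,355))]
tc=lambda a,b:(255+(a+.5)/8-.5,165+(b+.5)/8-.5)
L2=[((-100,55,12),tc(138,472)),((-100,-55,12),tc(401,492)),((-45,54,66),tc(150,335)),((-45,-54,66),tc(424,358)),((0,12,38.5),tc(252,476)),((0,-12,38.5),tc(303,478))]
def mk(L,x):
    P=np.array([a for a,_ in L])/1000.;P[4:,0]=x[3];P[2:4,0]=x[4];return H(*x[:3],P)
f1=lambda x:(pw(mk(L,x))-np.array([b for _,b in L])).ravel()
f2=lambda x:(proj("top",mk(L2,x))-np.array([b for _,b in L2])).ravel()*3
x0=[.529,.006,-.06,-.1,-.045]
for f in (f1,f2,lambda x:np.r_[f1(x),f2(x)]):
    r=least_squares(f,x0);print(r.x.round(4),r.fun.round(1),H(*r.x[:3],np.array([-.0905,0,.0385])).round(4))
E
```

```text
[ 0.5347  0.0034 -0.0842 -0.0992 -0.0463] [-0.8 -0.   1.1  0.1  0.1 -0.  -0.2 -0.  -0.4 -0.2  0.3  0.3] [[0.4446 0.011  0.0385]]
[ 0.5294  0.0073 -0.0704 -0.0991 -0.0488] [-1.   0.1  1.  -0.1  1.2  0.7  0.4 -0.6 -2.4 -0.5  0.8  0.4] [[0.4391 0.0137 0.0385]]
[ 0.5317  0.0053 -0.0777 -0.099  -0.0467] [-1.6  2.8  0.1  2.4 -1.2  4.2 -1.9  3.4 -1.4  2.4 -0.7  2.8  0.1 -2.4
  2.1 -2.   2.9 -3.8  2.  -4.4 -1.3 -2.9  1.9 -1.9] [[0.4415 0.0124 0.0385]]
```

move_arm([
  [2, -0.5, 20, 0.018],
  [2, -0.5, 60, 0.018],
  [2, -0.5, 95, 0.018],
  [2, -0.5, 115, 0.018],
  [2, -0.5, 122, 0.018],
  [2, -0.5, 122, 0.018],
])

```text
clock: 2.95
position: [0.4406, 0.0116, 0.2378]
ee_rot: [3.139, -0.124, -0.001]
force: [0.2, -0.1, -0.2]
width: 0.004
```

```bash
python3 - <<'E'
from h import *
import cv2
s,p,M=st();print(s["clock"],p,s["force"])
im=arm.get_image("wrist");cv2.imwrite("pics/w2.png",cv2.resize(im[:,:,::-1],None,fx=1.5,fy=1.5,interpolation=cv2.INTER_CUBIC))
im=arm.get_image("scene")[130:240,240:390];cv2.imwrite("pics/s2.png",cv2.resize(im[:,:,::-1],None,fx=5,fy=5,interpolation=cv2.INTER_CUBIC))
E
```

```text
2.95 [0.44062371 0.01157212 0.23783071] [ 0.18441704 -0.09529499 -0.15002458]
```

View pics/w2.png

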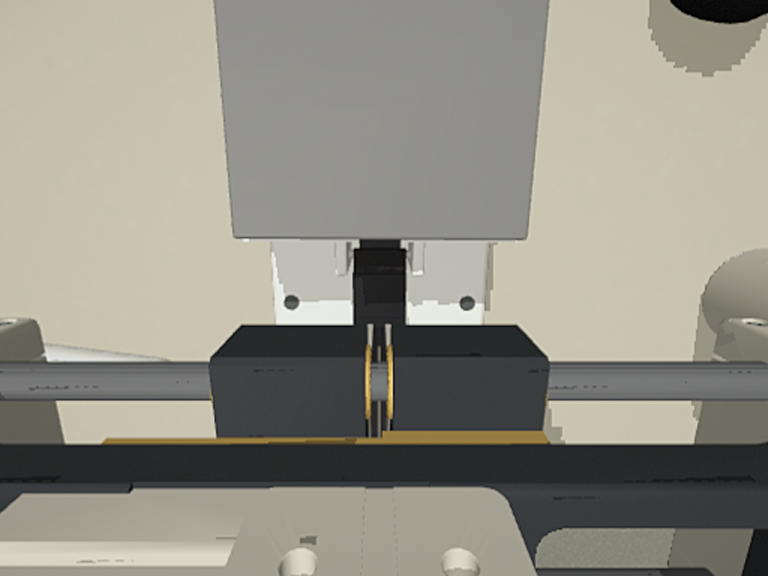

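View pics/s2.png

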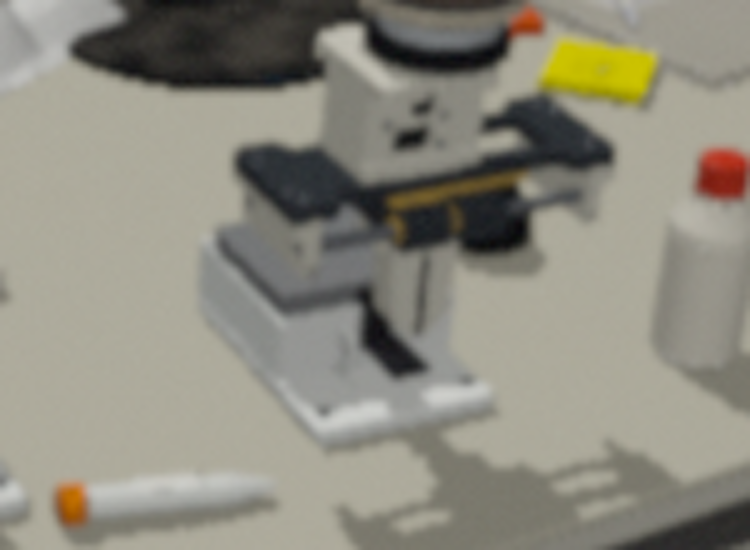

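The gripper lines up with the tab in the wrist view: the tab is centred at column 380 and the gripper at 379. I'll press down slowly.

move_arm([
  [0, 0, 8, 0],
  [0, 0, 15, 0],
  [0, 0, 19, 0],
  [0, 0, 21, 0],
  [0, 0, 23, 0],
  [0, 0, 25, 0],
  [0, 0, 26, 0],
  [0, 0, 26, 0],
])

```text
clock: 4.05
position: [0.4402, 0.0121, 0.2116]
ee_rot: [3.139, -0.123, -0.002]
force: [-4.8, 0.0, 4.7]
width: 0.002
```

```bash
cat > look.py <<'E'
from h import *
import cv2,sys
n=sys.argv[1]
s,p,M=st();print(s["clock"],p,s["force"])
if len(sys.argv)>2:
  im=arm.get_image("wrist");cv2.imwrite(f"pics/w{n}.png",cv2.resize(im[:,:,::-1],None,fx=1.5,fy=1.5,interpolation=cv2.INTER_CUBIC))
im=arm.get_image("scene")[110:240,240:390];cv2.imwrite(f"pics/s{n}.png",cv2.resize(im[:,:,::-1],None,fx=4.5,fy=4.5,interpolation=cv2.INTER_CUBIC))
print(arm.observe()["force"])
E
python3 look.py 3 w
```

```text
4.05 [0.44024079 0.01207442 0.21157341] [-4.7642884   0.03579301  4.71475513]
[-4.28354356  0.42028723  4.42660864]
```

View pics/w3.png

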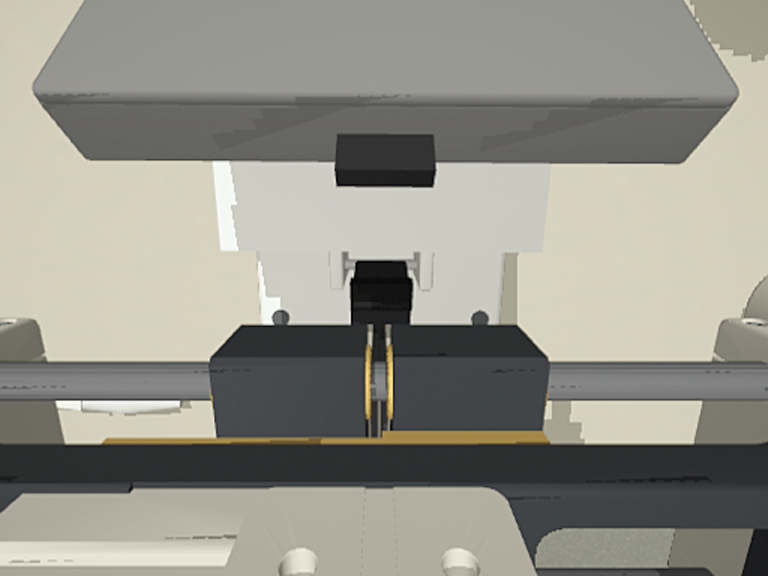

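View pics/s3.png

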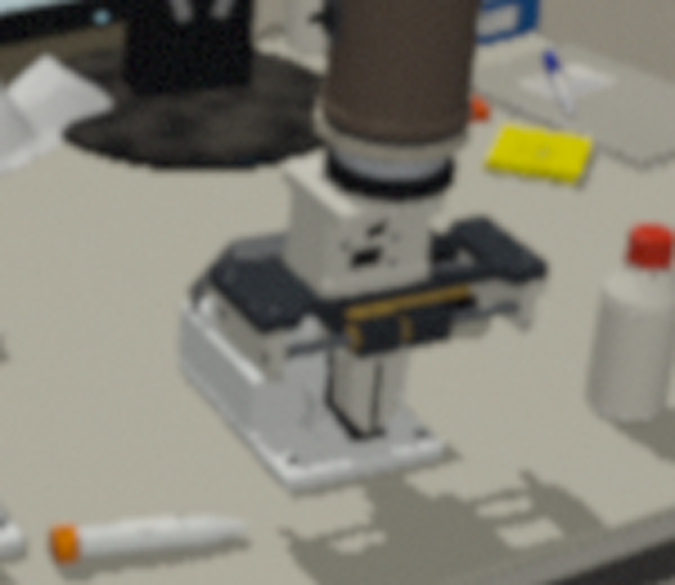

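The lid has sprung up; its raised front edge and catch are visible at (385,160). I'll let the tab back and retreat up and backwards.

move_arm([
  [-1, 0, -3, 0],
  [-5, 0, -8, 0],
  [-12, 0, -16, 0],
  [-20, 0, -26, 0],
  [-30, 0, -45, 0],
  [-40, 0, -75, 0],
  [-45, 0, -105, 0],
  [-45, 0, -130, 0],
  [-45, 0, -145, 0],
  [-45, 0, -150, 0],
  [-45, 0, -150, 0],
])

```text
clock: 5.52
position: [0.3955, 0.0156, 0.3618]
ee_rot: [3.139, -0.123, 0.001]
force: [-0.3, 0.4, -0.4]
width: 0.006
```

```bash
python3 look.py 4 w
```

```text
5.525 [0.39546917 0.01559038 0.36182314] [-0.28998715  0.44319771 -0.36182025]
[-0.1148918  -0.16156055 -0.30880425]
```

View pics/w4.png

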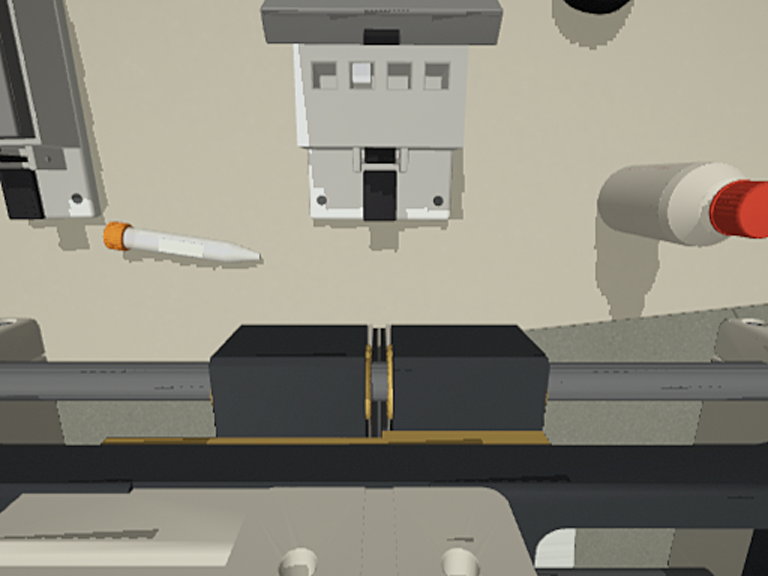

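View pics/s4.png

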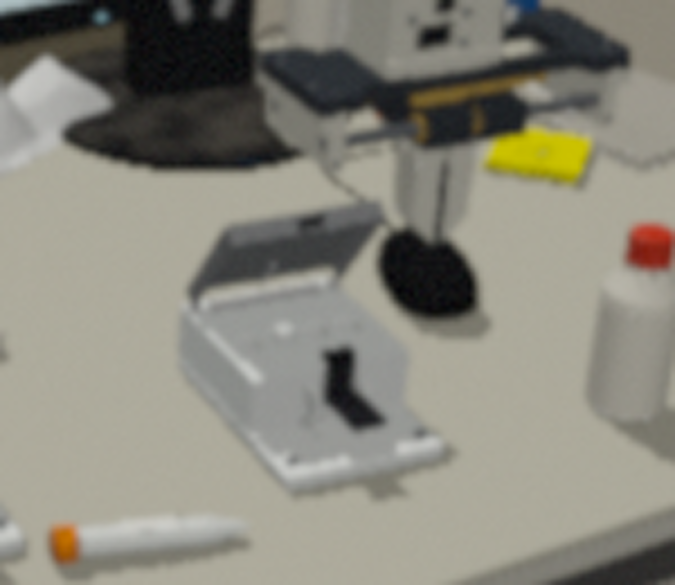

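The lid stands sprung up, the tab is back at (380,195) and the cuvette is in its second well at (362,72). Next I'll push the lid over with the closed fingers.

move_arm([
  [10, 0, 15, 0],
  [35, 0, 35, 0],
  [60, 0, 55, 0],
  [80, 0, 68, 0],
  [92, 0, 74, 0],
  [98, 0, 74, 0],
  [104, 0, 74, 0],
  [110, 0, 74, 0],
  [116, 0, 74, 0],
  [122, 0, 74, 0],
  [128, 0, 74, 0],
  [134, 0, 74, 0],
  [140, 0, 74, 0],
  [140, 0, 74, 0],
])

```text
clock: 7.38
position: [0.5358, 0.0046, 0.2876]
ee_rot: [-3.139, 0.123, -0.0]
force: [0.3, -0.1, 0.6]
width: 0.003
```

```bash
python3 look.py 5 w
```

```text
7.375 [0.53583435 0.00459133 0.28764754] [ 0.28797694 -0.12454808  0.55198923]
[ 0.01622075 -0.09903813 -0.36904285]
```

View pics/w5.png

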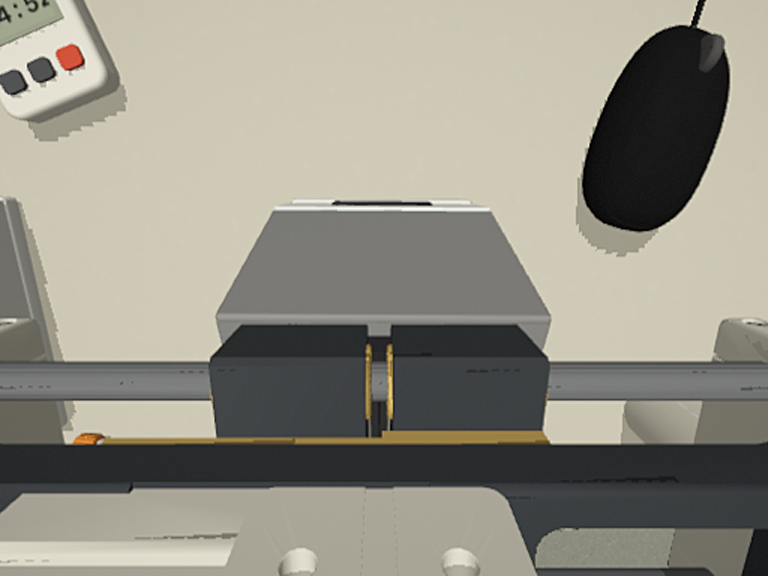

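View pics/s5.png

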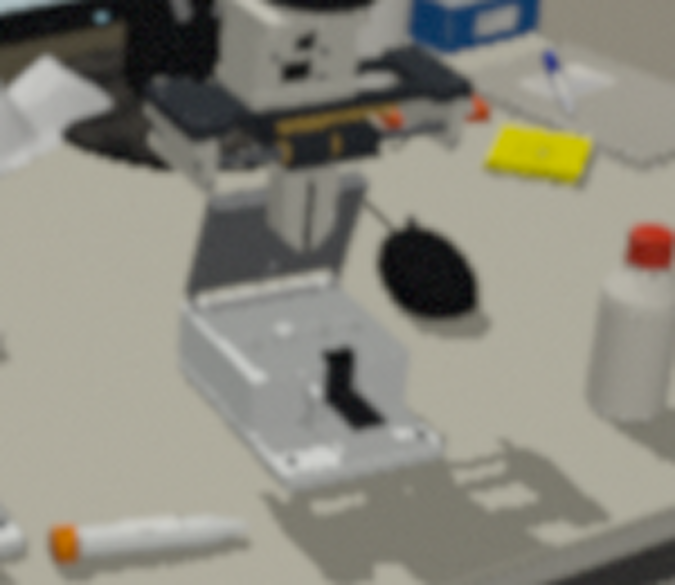

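The lid is following the fingers gently at under 1 N. I'll push it past upright.

move_arm([
  [4, 0, 0, 0],
  [8, 0, 0, 0],
  [12, 0, 0, 0],
  [16, 0, 0, 0],
  [20, 0, 0, 0],
  [24, 0, 0, 0],
  [27, 0, 0, 0],
  [30, 0, 0, 0],
  [33, 0, 0, 0],
  [36, 0, 0, 0],
  [39, 0, 0, 0],
  [42, 0, 0, 0],
  [45, 0, 0, 0],
  [48, 0, 0, 0],
  [48, 0, 0, 0],
])

```text
clock: 9.35
position: [0.5834, 0.0009, 0.2877]
ee_rot: [-3.139, 0.123, -0.0]
force: [-0.3, -0.1, 0.2]
width: 0.003
```

```bash
python3 look.py 6 w
```

```text
9.35 [0.58342268 0.00085642 0.28769908] [-0.28120153 -0.09018329  0.20787913]
[ 0.113619   -0.31115351 -0.31634375]
```

View pics/w6.png

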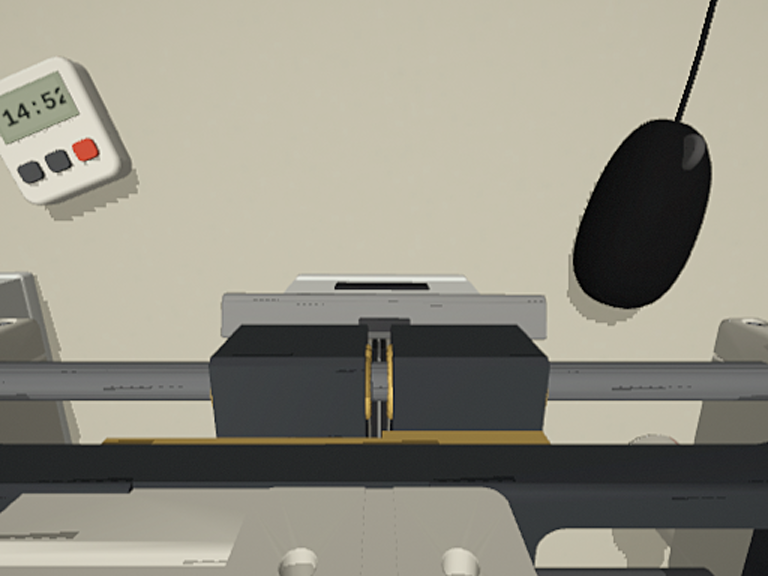

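View pics/s6.png

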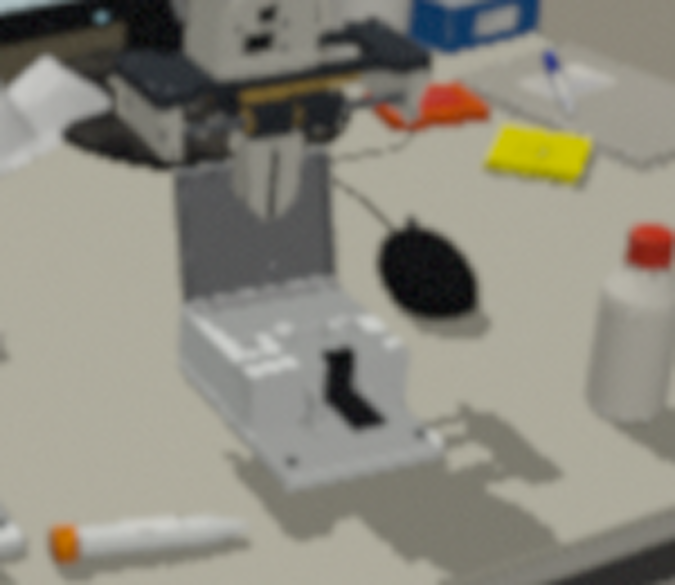

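move_arm([
  [1.5, 0, 0, 0],
  [3, 0, 0, 0],
  [4.5, 0, 0, 0],
  [6, 0, 0, 0],
  [6, 0, 0, 0],
])

```text
clock: 10.07
position: [0.5884, 0.0005, 0.2876]
ee_rot: [3.139, -0.123, -0.004]
force: [-5.2, 0.1, 3.7]
width: 0.003
```

```bash
python3 look.py 7 w
```

```text
10.075 [5.88430491e-01 5.24266405e-04 2.87575327e-01] [-5.2058065   0.05643693  3.68554948]
[-4.96525948 -0.02168162  3.11756005]
```

View pics/w7.png

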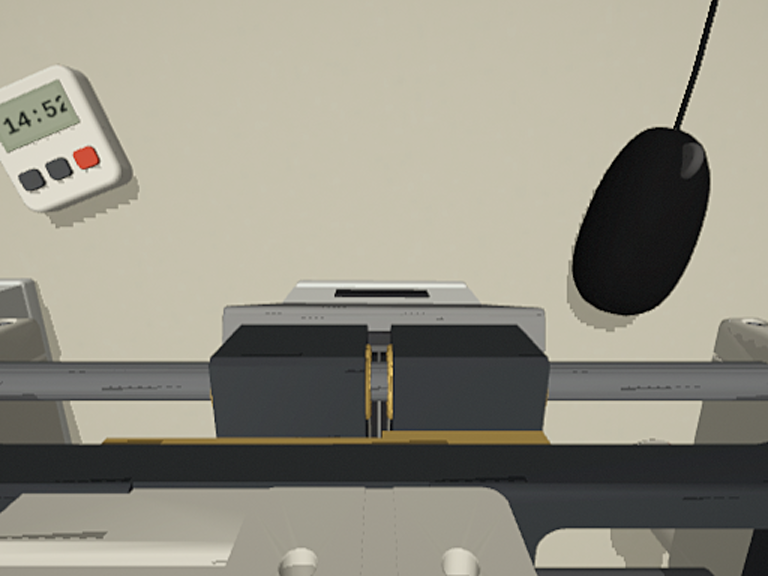

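View pics/s7.png

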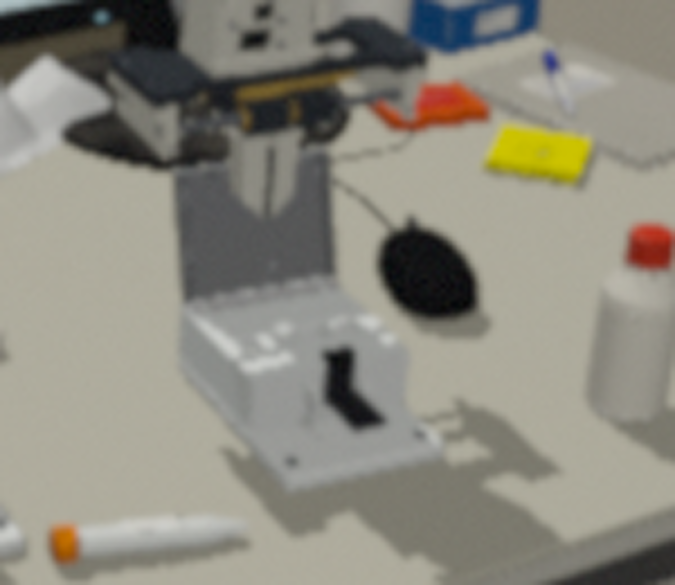

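The scene view shows the lid unmoved and the force rose to 5 N, so it is on its stop. I'll back off.

move_arm([
  [-3, 0, 0, 0],
  [-10, 0, 0, 0],
  [-25, 0, 0, 0],
  [-50, 0, 0, 0],
  [-80, 0, -10, 0],
  [-110, 0, -30, 0],
  [-140, 0, -60, 0],
  [-165, 0, -85, 0],
  [-180, 0, -98, 0],
  [-185, 0, -100, 0],
  [-185, 0, -100, 0],
  [-185, 0, -100, 0],
])

```text
clock: 11.68
position: [0.405, 0.0148, 0.3871]
ee_rot: [-3.139, 0.123, 0.001]
force: [-0.4, -0.3, -0.1]
width: 0.004
```

```bash
python3 look.py 8 w; python3 -c "
from h import *
import cv2
cv2.imwrite('pics/t8.png',arm.get_image('top')[:,:,::-1])"
```

```text
11.675 [0.40499717 0.01477788 0.38709255] [-0.44843905 -0.33883205 -0.05107468]
[1.10294449 0.28887039 0.43102353]
```

View pics/w8.png

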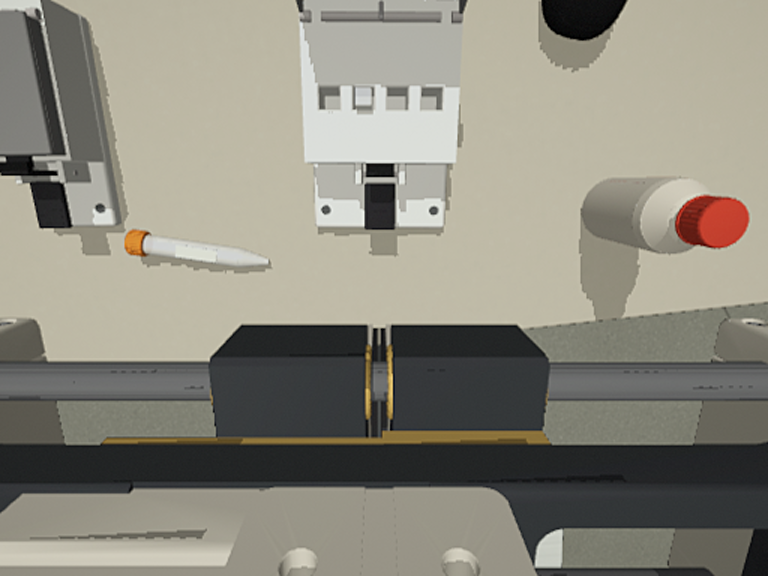

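View pics/s8.png

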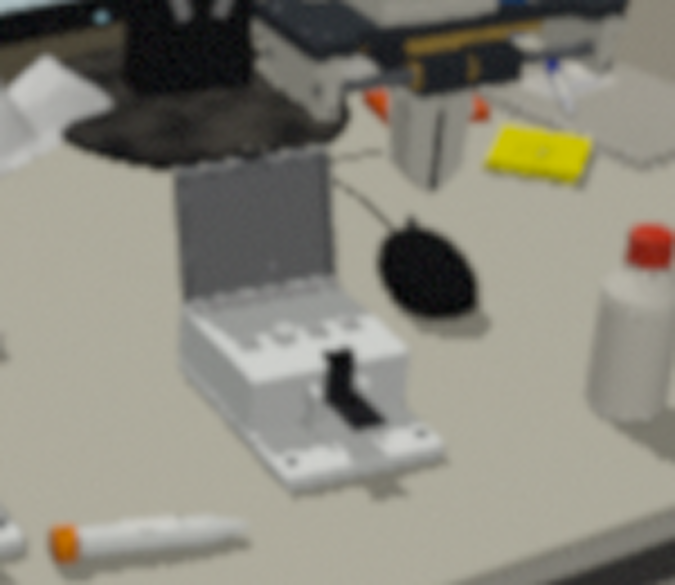

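View pics/t8.png

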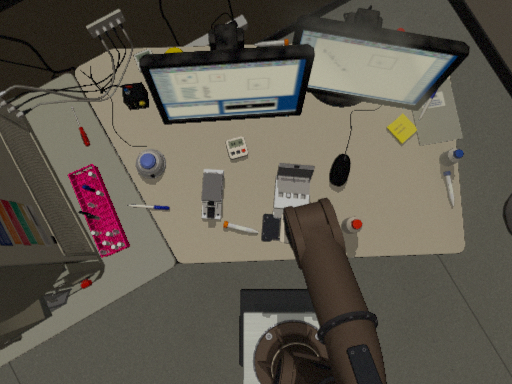

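```bash
python3 - <<'E'
from h import *
for th in (1.57,1.7,1.85):
    P=[[.045-.09*np.cos(th),y,.052+.09*np.sin(th)] for y in(.054,-.054)]
    print(th,((proj("scene",H(.5317,.0053,-.0777,P))-[240,110])*4.5).round())
print(arm.observe()["clock"])
E
```

```text
1.57 [[189. 187.]
 [341. 161.]]
1.7 [[181. 180.]
 [333. 155.]]
1.85 [[172. 176.]
 [322. 151.]]
11.825
```

```bash
python3 -c "
from cell import arm
print(arm.sign_off())"
```

```text
the job is handed in; nothing more can be done
None
```

The wide holder is open and I handed the job in at about 12 s; sign-off gives no verdict.

With the closed fingertips I pressed the wide holder's tab about 5 mm, at roughly 5 N. The lid sprung up, and I lifted off so the tab came back. I then pushed the lid slowly past upright until the push force rose to about 5–6 N at the stop, and drew the hand back clear.

**Final pictures:**
- The wide lid leans back and did not move after I took the hand away.
- The tab is up and the cuvette is still in its second well.
- The narrow holder is shut, and the timer, bottle, tube and pen are where they were.
- The measured force on the hand was about zero, within noise.

**Less certain:**
- **Lid angle:** I could only place it at roughly 1.75–1.85 rad from the scene image, because the edge positions I read were a few enlarged pixels off the model. That it is on the stop rests mainly on the force rise and on the lid staying put.
- **Holder position:** the top and wrist cameras disagreed by about 5 mm, so I used a value in between. The fingers landed on the tab.
- **Sideways force:** about 5 N pulled the hand back towards the robot during the press. I did not find the cause, and it was gone after I lifted off.

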